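Feed a cookie tray along the fence under the glass hood

ROBOT

A 6-joint arm with a two-finger parallel gripper is mounted at the origin on the work surface. World frame = base frame: x ahead of the robot, y to its left, z up, the work surface at z = 0. Lengths are in m, angles in rad, forces in N, time in s.
With the tool pointing down it reaches from about 0.35 to 0.725 m from the base axis. Payload 6 kg.
Tool frame: the origin (TCP) lies between the finger pads; the fingertips stand 19 mm ahead of it and the grasp point (between the pads) is the TCP; y points along the fingers, x is the direction in which the jaws open and shut, and the axes are right-handed (so a half turn about y gives the same grasp; the last joint's range is limited). The gripper opens to 85 mm and grips with 20 to 120 N. Pads are 22 mm wide; open, the fingers measure 114 mm over their backs; the gripper's body (76 mm by 85 mm) begins 54 mm behind the grasp point. The pads swing forward as they close: fully open they stand 13 mm farther back than shut.
Start: joints at [-0.957, 0.04, 0.085, 0, -1.615, -0.334], TCP at [0.166, -0.577, 0.25] pointing down, gripper open.
Joint ranges: [-2.56, 2.56], [-1.29, 2.01], [-1.08, 1.49], [-3.29, 1.98], [-2.81, -0.18], [-2.99, 2.99]. Speed limits (rad/s): [2.57, 2.57, 3.01, 3.14, 3.14, 3.14].

INTERFACE

Orientations are given as a unit quaternion [w, x, y, z].
In Python, from plant import bot gives the robot as it stands.
- The arm moves only by the shell command python3 -m jog 'ROWS' [FORCE]. ROWS is JSON, a list of rows, each a list of 3 entries, a list of its own where there are three numbers: the closure, from -1 (fully open) to 1 (shut), then the shift along the world's x, y, z as a fraction of full scale, then the turn, a rotation vector about the world's x, y, z as a fraction of full scale. In form: [[claw, [x, y, z], [ax, ay, az]], ...]. A call has 1 to 12 rows; each row is the pose to reach, as a shift and turn from the pose measured when the call began; what a row does not reach only later rows make up. Full scale, the value 1, is 25 cm for a shift and 90 degrees for a turn. A row lasts 1/8 s, in which the tool goes at most 62.5 mm and 10.7 degrees, less where a joint would pass 70% of its speed; a pose out of reach is approached as far as the arm can. A call with a number of a shift or a turn outside -1 to 1 is refused whole. A call with a gripper value outside its range is refused whole. The fingers move at their own pace and stop on an object; FORCE is the grip in N (left out, the last holds). Time passes only in rows, so rows that repeat a pose let the fingers close. It gives the time, the measured TCP pose, the force and the opening at its end, in the units of the state.
- bot.read_state(): the state, without advancing time (a new reading comes with each control period).
- bot.capture(name): name is "scene" or "top"; returns the picture (384x512x3 uint8, red, green, blue); there is no depth.
- bot.calibration(name): a dict with "camera_matrix" (3x3 intrinsics, pixels), "view" (4x4, takes a point from world to camera coordinates). Camera axes: x right, y down, z forward; pixel columns grow to the right and rows downward; lengths in m; the calibration is good to about 2 mm. A picture is of the moment at which its call begins. calibration takes no time and is no camera call.
- bot.sign_off(): hands the job in, once; it reports no verdict.
The state is a dict: "time": time; "joints": joint angles; "joint_vel": joint speeds; "tau": joint torques, N m; "position": TCP position; "tool_rot": TCP orientation; "wrist_force": force on the tool from outside, world axes, zero at the start; "torque": the same for the moment, N m; "grip_width": finger opening in m.
Only numpy, scipy, OpenCV 4.12 (cv2) and the standard library are available. Lean on these libraries where they do the work, as an engineer would, in place of code of your own. Each camera call takes 0.05 s, during which the arm holds its last target. There are 200 camera calls.

TASK

Take the push stick from its slanted holder and, with its tip in the red bracket behind the cookie tray, press the tray flat against the wooden fence and feed it along the fence under the glass hood until it is fully home against the end stop. Move the tray only with the stick, have it flat on the fence before it goes under the glass and keep it there all the way, and leave everything else as it stands. Then slide the stick back fully into its holder slot and let go.

Things in the scene. Friction and masses are not known exactly. Their poses are not given: they have to be found in the camera images.
- counter: fixed serving counter with a white marble deck 420 x 250, deck top 12 above the table. Origin: centre of the deck's underside, on the table. x = feed direction along the fence, away from the robot; y = towards the fence. Wooden fence rail: inner face at y = +85, 20 wide, 35 high above the deck, x = -210 to +190. Deck and fence are waxed (friction about 0.3). Sizes in mm.
- lane_end (a point): corner at deck level where the fence's inner face meets the stop's face, at (180, 85, 12) of the counter, same axes. The stop is a dark wooden bar 30 high above the deck, face at counter x = +180, y = -45 to +105 (mm).
- hood_edge (a point): middle of the glass hood's front edge, at its underside, at (40, 0, 148) of the counter. The hood (glass in a steel frame, 14 thick) covers counter x = +40 to +205 over the full 250 width, on four 12 thick corner posts at y = +-119. Its underside is 148 above the table; two stacked round tins stand on it at counter (150, -80), up to 205 high (mm).
- tray: aluminium tray of nine brown cookies, 110 x 110, 40 high, 0.27 to 0.51 kg, loose on the deck in front of the hood, off the fence and askew at the start. Origin: centre of its underside; x towards the stop, y towards the fence. A red push bracket is on its rear (-x) wall, and a red guide shoe 8 thick, 24 high runs 60 back from it (to x = -115) in line with the fence-side wall. Sizes in mm.
- tray_bracket (a point): middle of the push bracket's gap where it meets the tray's rear wall, on the tray's bottom plane, at (-55, -25, 0) of the tray, same axes. Two upright red fins, 5 thick, 40 long (tray x = -95 to -55), 2 to 40 high, leave a clear gap of 24 along y, open above and to the rear; the flat rear wall (40 high) closes its front (mm).
- tray_front_corner (a point): bottom corner of the tray at its front (stop) end on the fence side: x = +55, y = +55 of the tray (mm).
- tray_rear_corner (a point): bottom rear corner of the tray's guide shoe, on the fence side: x = -115, y = +55 of the tray (mm).
- stick: push stick, a straight flat wooden bar 210 long, 0.12 kg. Origin: centre of its lower end; z along the bar to the handle end, x across its width (34), y across its thickness (12; the last 20 at the tip 8). Upper 95 (z = 115 to 210) is the blue handle, 30 wide (x), 18 thick (y). Starts fully in the holder slot, leaning as the slot does, with its y along the holder's y. Sizes in mm.
- stick_tip (a point): centre of the stick's lower end (same as its origin) (mm).
- stick_top (a point): centre of the stick's upper (handle) end, z = 210 of the stick (mm).
- holder: fixed wooden holder with one slanted slot, on a base 150 x 80, left or right of the counter. Origin: centre of the base's underside, on the table. The slot leans 30 degrees from vertical towards holder -x (roughly the robot): the stick comes out along (-0.5, 0, 0.866). Slot 40 long (in the x-z plane) by 17 wide (along y), 80 deep; block around it 60 x 41, its top about 125 high. Sizes in mm.
- holder_slot (a point): centre of the slot's floor, at (20, 0, 36) of the holder, axes as holder; the stick's tip rests here when fully in (mm).
- side_tray: small aluminium tray (90 x 55 x 25) with two pale cookies, loose on the counter deck beside the lane, partly under the hood; bystander. Origin: centre of its underside. Sizes in mm.
- sugar_tin: tall round tin, 80 diameter, 120 high, 0.5 kg, loose; bystander. Origin: centre of its underside. Sizes in mm.
- nut_jar: green glass jar with steel lid, 70 diameter, 110 high, loose; bystander. Origin: centre of its underside. Sizes in mm.
- mould: wooden cookie mould, 80 x 55 x 30 with a 100 mm handle towards its -x, loose; bystander. Origin: centre of its underside. Sizes in mm.
- date_bowl: blue ceramic bowl, 110 diameter, 50 high, loose; bystander. Origin: centre of its underside. Sizes in mm.
- tongs: steel tongs lying flat, 200 long along its x, 12 high, loose; bystander. Origin: centre of its underside. Sizes in mm.
- tea_glass: amber tea glass, 64 diameter, 85 high, loose; bystander. Origin: centre of its underside. Sizes in mm.
Mind the look-alikes: they are no part of the job. What is shaped like the tray but pink is not meant.

How it is judged:
On the way, in this order (a step that is already met when the one before it is completed fails the run):
1. the push stick has been drawn out of its holder (distance between stick_tip and holder_slot above 0.1 m), for 0.1 s.
2. the tray lies flat against the fence (front corner and shoe end within 5 mm) and is being pushed by the stick (y of each of tray_front_corner, tray_rear_corner in the frame of lane_end above -0.005 m and contact force between stick and tray above 0.2 N), for 0.1 s.
3. the tray is home: its front within 6 mm of the stop, flat on the fence within 5 mm (x of tray_front_corner in the frame of lane_end above -0.006 m and y of each of tray_front_corner, tray_rear_corner in the frame of lane_end above -0.005 m), for 0.2 s.
At the end, for the whole second after the job is handed in: the tray's front is within 6 mm of the stop and its fence-side front corner and shoe end are within 5 mm of the fence; the stick's tip is within 12 mm of the slot floor with the stick leaning along the slot; tray and stick are at rest (all of step 3 and distance between stick_tip and holder_slot below 0.012 m and z of stick_top in the frame of holder_slot above 0.155 m and x of stick_top in the frame of holder_slot below -0.08 m and linear speed of each of tray, stick below 0.01 m/s); the robot touches nothing.
It fails at once if the tray, once its front is more than 25 mm under the glass, has its fence-side front corner or shoe end more than 7 mm off the fence (x of tray_front_corner in the frame of lane_end above -0.115 m and not (y of each of tray_front_corner, tray_rear_corner in the frame of lane_end above -0.007 m)).
It fails at once if the gripper or arm touches the tray (contact force between any of the fingers, the arm and tray above 0.5 N).
It fails at once if a bystander is moved by more than 20 mm (distance of any of side_tray, sugar_tin, nut_jar, mould, date_bowl, tongs, tea_glass from where it was at the start of the episode above 0.02 m).
It also fails if it takes over 70 s, if anything falls off the work surface, if the arm or the gripper's body presses on something with over 40 N, if the wrist force passes 120 N, or if a joint passes its speed limit or range.

## Working session

There is one attempt and no reset: what is moved stays moved. The work goes in short steps, Python scripts to look and compute and a shell command to move; the robot and the scene stay as the last step left them, time stands still between calls to the robot, and variables do not carry over. Pictures are saved under pics/ and viewed, about 8 in all and at most 12, crops included, and the job is handed in when it is done.

```bash
mkdir -p pics; cat > h.py <<'E'
import numpy as np,cv2
from plant import bot
def cal(n):
    c=bot.calibration(n);return np.array(c["camera_matrix"]),np.array(c["view"])
def ray(n,u,v,z):
    K,T=cal(n);R=T[:3,:3];t=T[:3,3];o=-R.T@t;d=R.T@np.linalg.solve(K,[u,v,1.]);return o+d*(z-o[2])/d[2]
def proj(n,p):
    K,T=cal(n);q=K@(T[:3,:3]@np.array(p)+T[:3,3]);return q[:2]/q[2]
def snap(n,f):
    im=np.array(bot.capture(n));cv2.imwrite(f,im[:,:,::-1]);return im
E
python3 - <<'E'
from h import *
for n in("scene","top"):
    im=snap(n,f"pics/{n}0.png");K,T=cal(n);print(n,K.round(1).tolist(),(-T[:3,:3].T@T[:3,3]).round(3),T[:3,:3].round(2).tolist())
    cv2.imwrite(f"pics/{n}0b.png",cv2.resize(im[:,:,::-1],(800,600),interpolation=cv2.INTER_CUBIC))
print(bot.read_state())
E
```

```text
scene [[433.4, 0.0, 259.1], [0.0, 433.4, 191.7], [0.0, 0.0, 1.0]] [ 1.434 -0.26   0.821] [[0.22, 0.98, 0.02], [0.56, -0.11, -0.82], [-0.8, 0.19, -0.57]]
top [[421.2, 0.0, 253.8], [0.0, 421.2, 190.3], [0.0, 0.0, 1.0]] [ 0.259 -0.034  1.488] [[-0.03, -1.0, -0.02], [-0.98, 0.03, -0.17], [0.17, 0.02, -0.98]]
{'time': 0.1, 'joints': array([-9.57305206e-01,  4.07558929e-02,  8.38981832e-02, -4.02202847e-04,
       -1.61550875e+00, -3.33660684e-01]), 'joint_vel': array([-0.00078913, -0.00029229,  0.00219613,  0.00096635, -0.0004184 ,
        0.00029909]), 'tau': array([-5.03631934e-03, -3.69345546e+01,  3.48282552e+01,  6.95180744e+00,
       -4.56994021e-03,  6.12037994e-06]), 'position': array([ 0.16568685, -0.57638754,  0.24937067]), 'tool_rot': array([-0.42586397,  0.42489443,  0.56515258, -0.56454154]), 'wrist_force': array([ 0.22826974,  0.26729714, -0.4171344 ]), 'torque': array([ 0.0219872 , -0.04416932,  0.04060646]), 'grip_width': 0.08599266814950625}
```

View pics/scene0b.png

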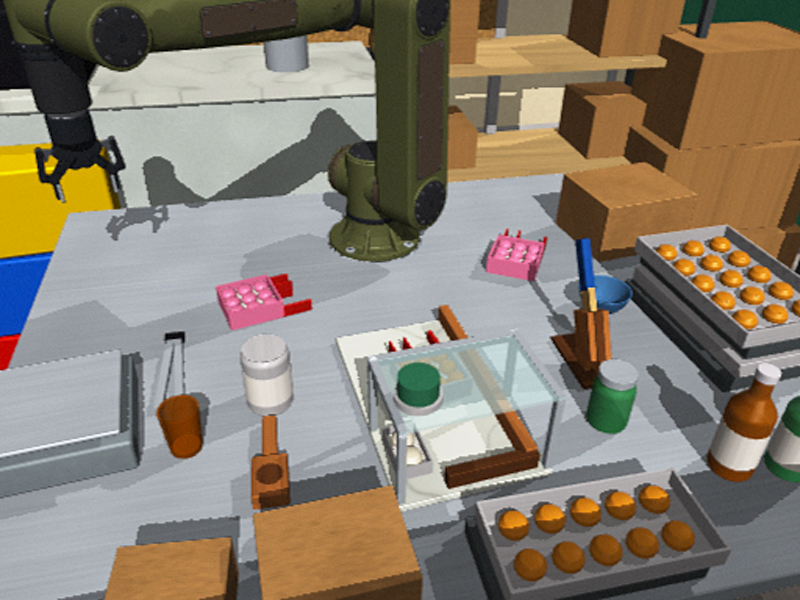

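View pics/top0b.png

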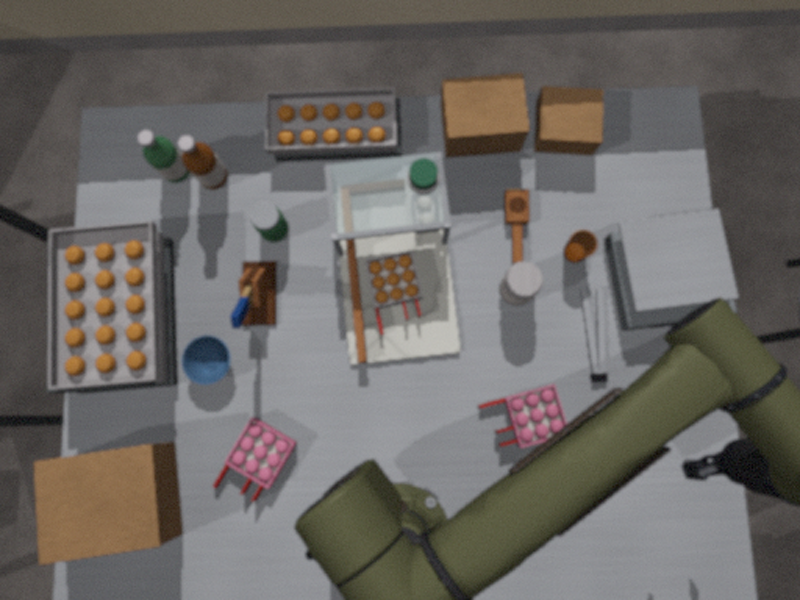

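The two views show the counter in the centre (top view, 800 px: fence ≈(355,300), tray ≈(395,280), bracket fins ≈(410,310)). The holder with the blue stick is at ≈(255,290), the date bowl at (205,360) and the green jar at (268,220). Next I'll zoom in.

```bash
python3 - <<'E'
import cv2
a=cv2.imread("pics/top0.png")[90:240,140:310];cv2.imwrite("pics/c1.png",cv2.resize(a,None,fx=4,fy=4,interpolation=cv2.INTER_CUBIC))
a=cv2.imread("pics/scene0.png")[140:330,210:410];cv2.imwrite("pics/c2.png",cv2.resize(a,None,fx=3,fy=3,interpolation=cv2.INTER_CUBIC))
E
```

```text
(no output)
```

View pics/c1.png

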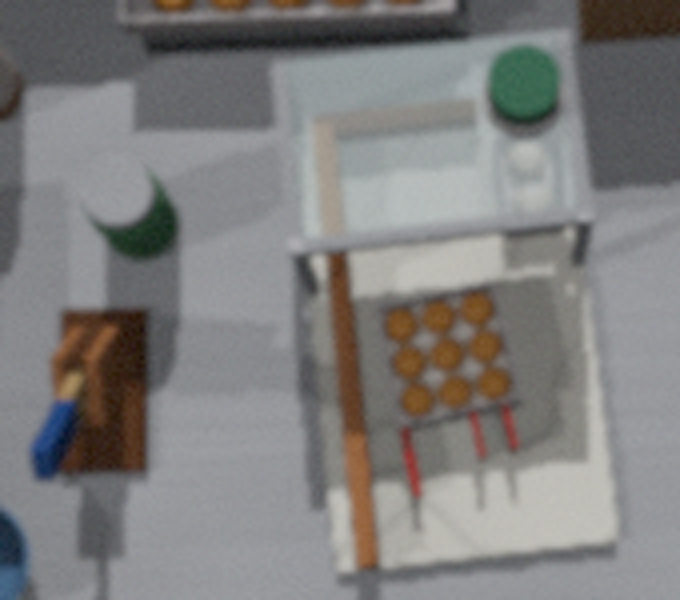

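View pics/c2.png

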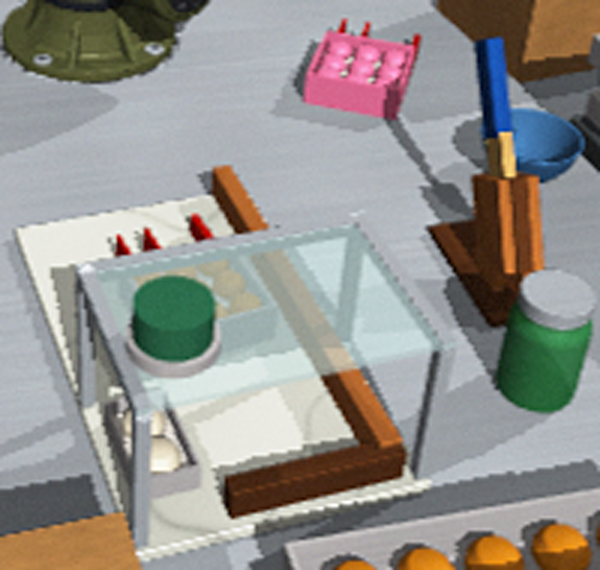

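Zoomed top crop (4x, offset 140,90): deck rear-right corner (610,545), fence rear inner top (378,565), hood front edge (290,248)-(592,222). Red shoe (407,430)-(416,495), fins at (473,415) and (507,405). Holder base (62..147, 310..472), handle end ≈(45,462). Next, compute poses.

```bash
python3 - <<'E'
from h import *
t=cv2.imread("pics/top0.png")
def R(x,y,z): return ray("top",140+x/4-.5+.125,90+y/4-.375,z)
P={'deckRR':((610,545,.012),(-.21,-.125)),'fenceRin':((378,565,.047),(-.21,.085)),'fenceRout':((356,569,.047),(-.21,.105)),
'hoodFL':((290,248,.155),(.04,.125)),'hoodFR':((592,222,.155),(.04,-.125)),'hoodBL':((275,62,.162),(.205,.125)),'hoodBR':((572,32,.162),(.205,-.125))}
A=[];B=[]
for k,(i,l) in P.items(): A.append(R(*i)[:2]);B.append(l);print(k,A[-1].round(4))
A=np.array(A);B=np.array(B)
# rigid fit
a=A-A.mean(0);b=B-B.mean(0)
th=np.arctan2((b[:,0]*a[:,1]-b[:,1]*a[:,0]).sum(),(a*b).sum())
Rm=np.array([[np.cos(th),-np.sin(th)],[np.sin(th),np.cos(th)]]);o=A.mean(0)-Rm@B.mean(0)
print("counter",o.round(4),"yaw deg",np.degrees(th).round(2),((Rm@B.T).T+o-A).round(4).tolist())
C=lambda p:(Rm.T@(p[:2]-o)).round(4)
# red pieces within lane
hsv=cv2.cvtColor(t,cv2.COLOR_BGR2HSV)
m=(((hsv[...,0]<6)|(hsv[...,0]>172))&(hsv[...,1]>140)&(hsv[...,2]>70)).astype(np.uint8);m[:180]=0;m[225:]=0;m[:,:230]=0;m[:,280:]=0
n,l,s,c=cv2.connectedComponentsWithStats(m)
for i in range(1,n):
    if s[i,4]<5: continue
    ys,xs=np.where(l==i);d=cv2.fitLine(np.c_[xs,ys].astype(np.float32),cv2.DIST_L2,0,.01,.01).ravel()
    pr=(xs-d[2])*d[0]+(ys-d[3])*d[1]
    e=[d[2:]+d[:2]*q for q in (pr.min(),pr.max())]
    for z in(.036,.052): print(s[i,4],z,[C(ray("top",*q,z)).tolist() for q in e])
for nm,z in(((388,300),.052),((490,290),.052),((418,420),.052),((518,405),.052)): print(nm,C(R(*nm,z)))
# stick blue
for n in("top","scene"):
    im=cv2.imread(f"pics/{n}0.png");hs=cv2.cvtColor(im,cv2.COLOR_BGR2HSV)
    m=((hs[...,0]>105)&(hs[...,0]<125)&(hs[...,1]>150)).astype(np.uint8)
    if n=="top": m[:160]=0;m[215:]=0;m[:,:145]=0;m[:,175:]=0
    else: m[:140]=0;m[210:]=0;m[:,:365]=0;m[:,382:]=0
    ys,xs=np.where(m);d=cv2.fitLine(np.c_[xs,ys].astype(np.float32),cv2.DIST_L2,0,.01,.01).ravel()
    pr=(xs-d[2])*d[0]+(ys-d[3])*d[1]
    print(n,len(xs),[(d[2:]+d[:2]*q).round(1).tolist() for q in(pr.min(),pr.max())])
print("base",[R(*q,.01).round(4).tolist() for q in((62,310),(147,310),(147,472),(64,474))])
E
```

```text
deckRR [ 0.3876 -0.139 ]
fenceRin [0.3733 0.0621]
fenceRout [0.3704 0.081 ]
hoodFL [0.6258 0.1219]
hoodFR [ 0.6394 -0.1256]
hoodBL [0.7836 0.1319]
hoodBR [ 0.8009 -0.1153]
counter [ 0.5893 -0.0055] yaw deg 3.94 [[0.0008, -0.0056], [0.0007, 0.0028], [0.0021, 0.0039], [-0.0051, 0.0001], [-0.0016, -0.0018], [0.0016, 0.0015], [0.0015, -0.0008]]
12 0.036 [[-0.1126, 0.047], [-0.1408, 0.0455]]
12 0.052 [[-0.115, 0.0465], [-0.1429, 0.0449]]
(388, 300) [0.0186 0.0528]
(490, 290) [ 0.0185 -0.0369]
(418, 420) [-0.09    0.0365]
(518, 405) [-0.0856 -0.0508]
top 94 [[149.8, 207.9], [156.4, 190.8]]
scene 291 [[372.8, 152.8], [375.7, 184.9]]
base [[0.6147, 0.346, 0.01], [0.6122, 0.2688, 0.01], [0.4647, 0.2682, 0.01], [0.4651, 0.3422, 0.01]]
```

```bash
cat >> h.py <<'E'
from scipy.spatial.transform import Rotation as Ro
def tri(a,b):
    O=[];D=[]
    for n,p in(("top",a),("scene",b)):
        K,T=cal(n);R=T[:3,:3];O.append(-R.T@T[:3,3]);d=R.T@np.linalg.solve(K,[*p,1.]);D.append(d/np.linalg.norm(d))
    M=sum(np.eye(3)-np.outer(d,d) for d in D);v=sum((np.eye(3)-np.outer(d,d))@o for o,d in zip(O,D))
    x=np.linalg.solve(M,v);return x,[np.linalg.norm(np.cross(x-o,d)) for o,d in zip(O,D)]
def rot(): q=bot.read_state()["tool_rot"];return Ro.from_quat([q[1],q[2],q[3],q[0]])
def want(psi,sg):
    y=np.array([.5*np.cos(psi),.5*np.sin(psi),-np.sqrt(.75)]);x=sg*np.array([-np.sin(psi),np.cos(psi),0]);return Ro.from_matrix(np.c_[x,y,np.cross(x,y)])
def turn(psi,sg): return (want(psi,sg)*rot().inv()).as_rotvec()/(np.pi/2)
E
python3 - <<'E'
from h import *
a=tri((149.8,207.9),(372.8,152.8));b=tri((156.4,190.8),(375.7,184.9))
print(a,b);d=a[0]-b[0];print(np.linalg.norm(d),d/np.linalg.norm(d))
print("psi",np.degrees(np.arctan2(-d[1],-d[0])))
print(rot().as_matrix().round(3))
for sg in(1,-1): print(sg,turn(0.0,sg).round(3))
E
```

```text
(array([0.43941042, 0.31133751, 0.20672539]), [np.float64(0.0011555948629999645), np.float64(0.001155594863000013)]) (array([0.50363019, 0.30606659, 0.13840566]), [np.float64(0.0017148308752303785), np.float64(0.0017148308752304334)])
0.0939124446954143 [-0.68382602  0.05612592  0.72748323]
psi -4.692109351387018
[[-0.276 -0.001 -0.961]
 [ 0.961  0.002 -0.276]
 [ 0.002 -1.     0.   ]]
1 [ 0.046 -0.331 -0.174]
-1 [-0.473 -0.068  1.765]
```

```bash
python3 - <<'E'
from h import *
g=cv2.imread("pics/top0.png").astype(float)
g=cv2.cvtColor(cv2.imread("pics/top0.png"),cv2.COLOR_BGR2GRAY).astype(float)
E=[]
for v in range(170,207):   # right edge near u=176
    r=g[v,170:184];dd=np.diff(r);dd[dd<0]=0;E.append((170+.5+(dd**2*np.arange(13)).sum()/(dd**2).sum(),v))
E=np.array(E);W=np.array([ray("top",u,v,.012)[:2] for u,v in E])
p=np.polyfit(W[:,0],W[:,1],1);r=W[:,1]-np.polyval(p,W[:,0]);k=abs(r)<.002;p=np.polyfit(W[k,0],W[k,1],1)
print("right edge yaw",np.degrees(np.arctan(p[0])),k.sum(),"y at x=.55",np.polyval(p,.55))
E=[]
for u in range(160,175):   # rear edge near v=207
    r=g[200:214,u];dd=np.diff(r);dd[dd<0]=0;E.append((u,200.5+(dd**2*np.arange(13)).sum()/(dd**2).sum()))
W=np.array([ray("top",u,v,.012)[:2] for u,v in E]);p=np.polyfit(W[:,1],W[:,0],1);print("rear edge",np.degrees(-np.arctan(p[0])),W[:,0].mean())
# fence inner edge
hs=cv2.cvtColor(cv2.imread("pics/top0.png"),cv2.COLOR_BGR2HSV)
E=[]
for v in range(160,229):
    u=np.where((hs[v,215:240,1]>110)&(hs[v,215:240,0]<20))[0]
    if len(u)>2: E.append((215+u.max()+.5,v))
W=np.array([ray("top",u,v,.047)[:2] for u,v in E]);p=np.polyfit(W[:,0],W[:,1],1);r=W[:,1]-np.polyval(p,W[:,0]);k=abs(r)<.003;p=np.polyfit(W[k,0],W[k,1],1)
print("fence yaw",np.degrees(np.arctan(p[0])),"y at x=.4,.59",np.polyval(p,[.4,.59]),k.sum(),r.std())
# expected pixel positions of stick for holder at hypotheses
for psi in (-5,0,5):
  c,s=np.cos(np.radians(psi)),np.sin(np.radians(psi));ho=np.array([.5375,.3075])
  for q in(115,210):
    l=20-.5*q;print(psi,q,[proj(n,(ho[0]+c*l,ho[1]+s*l,.036+.866*q)).round(1) for n in("top","scene")])
E
```

```text
right edge yaw -1.7899031985290514 21 y at x=.55 0.2670730247983288
rear edge -5.683943324968323 0.46496257828836546
fence yaw 2.1945005738534165 y at x=.4,.59 [0.06687958 0.07416038] 23 0.013644445340679798
-5 115 [array([273.2, 109.7]), array([ 308.2, 1992. ])]
-5 210 [array([274.4,  75.7]), array([ 359.5, 2794.4])]
0 115 [array([259.9, 109.6]), array([ 362.3, 1951. ])]
0 210 [array([258.2,  75.6]), array([ 449. , 2698.1])]
5 115 [array([246.5, 110.6]), array([ 411.9, 1893.9])]
5 210 [array([242. ,  76.9]), array([ 526.9, 2568.7])]
```

```bash
python3 - <<'E'
from h import *
for psi in (-6,-3,0):
  c,s=np.cos(np.radians(psi)),np.sin(np.radians(psi))
  ho=np.array([.4715,.3087])+.0612*np.array([c,s])
  for q in(115,210):
    l=.02-.0005*q;print(psi,q,[proj(n,(ho[0]+c*l,ho[1]+s*l,.036+.000866*q)).round(1).tolist() for n in("top","scene")],ho.round(4))
print(turn(np.radians(-3),1).round(3))
E
python3 -m jog '[[-1,[0.2,0.2,0.3],[0,-0.1,-0.05]],[-1,[0.4,0.4,0.5],[0.02,-0.18,-0.09]],[-1,[0.6,0.6,0.6],[0.03,-0.26,-0.13]],[-1,[0.8,0.8,0.6],[0.05,-0.33,-0.17]],[-1,[1,1,0.6],[0.05,-0.33,-0.17]],[-1,[1,1,0.6],[0.05,-0.33,-0.17]]]' 100
python3 -m jog '[[-1,[0,0.25,0],[0,0,0]],[-1,[0,0.5,0],[0,0,0]],[-1,[0,0.75,0],[0,0,0]],[-1,[0,1,0],[0,0,0]],[-1,[0,1,0],[0,0,0]]]'
python3 -m jog '[[-1,[0,0.25,0],[0,0,0]],[-1,[0,0.5,0],[0,0,0]],[-1,[0,0.75,0],[0,0,0]],[-1,[0,1,0],[0,0,0]],[-1,[0,1,0],[0,0,0]]]'
```

```text
-6 115 [[157.0, 193.7], [374.9, 184.0]] [0.5324 0.3023]
-6 210 [[148.6, 204.6], [374.3, 150.9]] [0.5324 0.3023]
-3 115 [[156.7, 193.7], [375.3, 184.0]] [0.5326 0.3055]
-3 210 [[149.0, 204.6], [373.8, 150.9]] [0.5326 0.3055]
0 115 [[156.3, 193.7], [375.7, 183.9]] [0.5327 0.3087]
0 210 [[149.4, 204.6], [373.4, 151.0]] [0.5327 0.3087]
[ 0.037 -0.333 -0.207]
time: 0.85
position: [0.4003, -0.341, 0.3969]
tool_rot: [-0.354, 0.609, 0.615, -0.353]
wrist_force: [1.2, -0.8, -0.4]
grip_width: 0.0855
time: 1.48
position: [0.4, -0.0888, 0.3966]
tool_rot: [-0.353, 0.608, 0.617, -0.353]
wrist_force: [0.0, 0.1, 0.7]
grip_width: 0.0856
time: 2.1
position: [0.3993, 0.1646, 0.3949]
tool_rot: [-0.352, 0.607, 0.617, -0.356]
wrist_force: [0.6, -0.5, -0.6]
grip_width: 0.0854
```

```bash
python3 -m jog '[[-1,[0,0.25,0],[0,0,0]],[-1,[0,0.45,0],[0,0,0]],[-1,[0,0.578,-0.2],[0,0,0]],[-1,[0.07,0.578,-0.4],[0,0,0]],[-1,[0.135,0.578,-0.6],[0,0,0]],[-1,[0.135,0.578,-0.6],[0,0,0]],[-1,[0.135,0.578,-0.6],[0,0,0]]]'
python3 - <<'E'
from h import *
s=bot.read_state();print(s["position"],turn(np.radians(-1),1).round(4))
a=snap("top","pics/t1.png")[120:230,110:210,::-1];b=snap("scene","pics/s1.png")[90:260,310:450,::-1]
cv2.imwrite("pics/v1.png",np.hstack([cv2.resize(a,(400,440),interpolation=cv2.INTER_CUBIC),cv2.resize(b,(362,440),interpolation=cv2.INTER_CUBIC)]))
E
```

```text
time: 2.98
position: [0.4335, 0.309, 0.2476]
tool_rot: [-0.352, 0.608, 0.618, -0.354]
wrist_force: [0.0, -0.1, 1.1]
grip_width: 0.0851
[0.43352848 0.30902864 0.2475877 ] [-0.0029  0.0011 -0.0201]
```

View pics/v1.png

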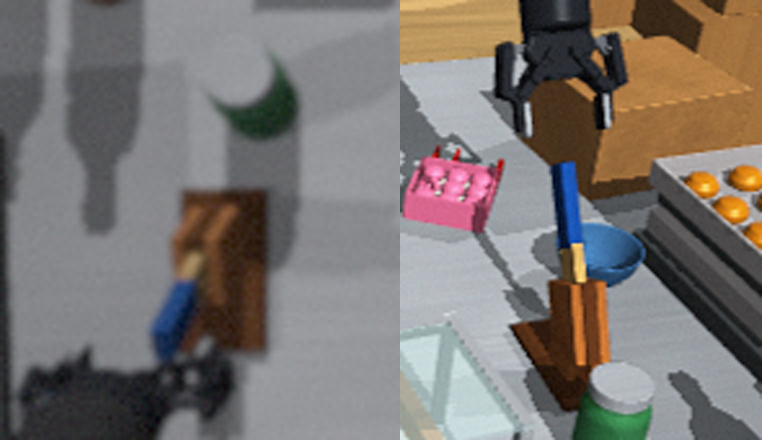

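```bash
python3 - <<'E'
from h import *
s=bot.read_state();R=rot().as_matrix();p=s["position"];print(R.round(3))
for k in(-.06,-.013,0,.019):
    for j in(-.05,0,.05):
        q=p+R[:,1]*k+R[:,0]*j;a=proj("top",q);b=proj("scene",q);print(k,j,((a-[110,120])*4).round(),((b-[310,90])*2.587).round())
E
```

```text
[[-0.015  0.501 -0.865]
 [ 1.     0.013 -0.01 ]
 [ 0.006 -0.865 -0.502]]
-0.06 -0.05 [196. 381.] [117.  77.]
-0.06 0 [126. 384.] [159.  72.]
-0.06 0.05 [ 56. 387.] [201.  68.]
-0.013 -0.05 [209. 356.] [121. 120.]
-0.013 0 [141. 359.] [163. 115.]
-0.013 0.05 [ 74. 362.] [204. 111.]
0 -0.05 [212. 349.] [122. 132.]
0 0 [145. 352.] [164. 127.]
0 0.05 [ 78. 355.] [205. 123.]
0.019 -0.05 [217. 339.] [123. 149.]
0.019 0 [151. 342.] [165. 145.]
0.019 0.05 [ 85. 345.] [207. 140.]
```

```bash
python3 - <<'E'
from h import *
for n,box in(("top",(145,175,160,215)),("scene",(365,390,140,210))):
    im=cv2.imread(f"pics/{n}0.png");hs=cv2.cvtColor(im,cv2.COLOR_BGR2HSV)
    m=(hs[...,0]>100)&(hs[...,0]<128)&(hs[...,1]>130)
    L=[]
    for v in range(box[2],box[3]):
        u=np.where(m[v,box[0]:box[1]])[0]
        if len(u)>3: L.append((v,box[0]+u.mean(),len(u)))
    L=np.array(L);p=np.polyfit(L[:,0],L[:,1],1);print(n,L[0],L[-1],p.round(3))
    # stick model: find y where x-z known
    for q in(115,162.5,210):
        x,z=.5525-.0005*q,.036+.000866*q
        ys=np.linspace(.28,.33,501);e=[ (lambda a:a[0]-np.polyval(p,a[1]))(proj(n,(x,y,z))) for y in ys]
        print(q,"y",ys[np.argmin(np.abs(e))].round(4))
E
```

```text
top [191.  155.5   4. ] [207. 151.   5.] [ -0.33  218.778]
115 y 0.3133
162.5 y 0.308
210 y 0.3027
scene [153. 374.   7.] [197.  387.5   4. ] [  0.368 313.946]
115 y 0.3263
162.5 y 0.3116Traceback (most recent call last):
  File "<stdin>", line 13, in <module>
  File "h.py", line 8, in proj
    K,T=cal(n);q=K@(T[:3,:3]@np.array(p)+T[:3,3]);return q[:2]/q[2]
        ~~~^^^
  File "h.py", line 4, in cal
    c=bot.calibration(n);return np.array(c["camera_matrix"]),np.array(c["view"])
ValueError: time passes only in moves, steps and waits
```

```bash
python3 -m jog '[[-1,[0.05,-0.002,-0.09],[0,0,-0.015]],[-1,[0.1,-0.002,-0.18],[0,0,-0.015]],[-1,[0.146,-0.002,-0.27],[0,0,-0.015]],[-1,[0.146,-0.002,-0.27],[0,0,-0.015]],[-1,[0.146,-0.002,-0.27],[0,0,-0.015]]]'
python3 -m jog '[[0.2,[0,0,0],[0,0,0]],[0.5,[0,0,0],[0,0,0]],[1,[0,0,0],[0,0,0]],[1,[0,0,0],[0,0,0]],[1,[0,0,0],[0,0,0]],[1,[0,0,0],[0,0,0]],[1,[0,0,0],[0,0,0]]]' 100
python3 -m jog '[[1,[0,0,0],[0,0,0]],[1,[0,0,0],[0,0,0]],[1,[0,0,0],[0,0,0]]]'
python3 - <<'E'
from h import *
s=bot.read_state();print(s["position"],s["tool_rot"],s["torque"])
E
```

```text
time: 3.7
position: [0.4698, 0.3099, 0.183]
tool_rot: [-0.356, 0.614, 0.612, -0.348]
wrist_force: [0.2, 0.1, -0.4]
grip_width: 0.0854
time: 4.58
position: [0.4699, 0.31, 0.1833]
tool_rot: [-0.356, 0.614, 0.612, -0.348]
wrist_force: [-3.0, -1.2, 3.7]
grip_width: 0.0171
time: 4.95
position: [0.4699, 0.31, 0.1833]
tool_rot: [-0.356, 0.614, 0.612, -0.348]
wrist_force: [-2.7, -0.0, 2.1]
grip_width: 0.0166
[0.46987779 0.31004437 0.18333775] [-0.35642914  0.61393428  0.61218585 -0.34824051] [-0.23679442  1.94587329 -0.15192768]
```

```bash
python3 -m jog '[[1,[-0.03,0,0.052],[0,0,0]],[1,[-0.06,0,0.104],[0,0,0]],[1,[-0.09,0,0.156],[0,0,0]],[1,[-0.12,0,0.208],[0,0,0]]]'
python3 -m jog '[[1,[-0.05,0,0.087],[0,0,0]],[1,[-0.1,0,0.173],[0,0,0]],[1,[-0.16,0,0.277],[0,0,0]],[1,[-0.16,0,0.35],[0,0,0]],[1,[-0.16,0,0.35],[0,0,0]]]'
python3 - <<'E'
from h import *
s=bot.read_state();print(s["position"],s["torque"])
a=snap("top","pics/t2.png")[100:230,110:290,::-1];b=snap("scene","pics/s2.png")[60:300,210:450,::-1]
cv2.imwrite("pics/v2.png",np.hstack([cv2.resize(a,None,fx=2.2,fy=2.2,interpolation=cv2.INTER_CUBIC)[:286],cv2.resize(b,(400,400),interpolation=cv2.INTER_CUBIC)[:286]]))
E
```

```text
time: 5.45
position: [0.4392, 0.3101, 0.2362]
tool_rot: [-0.357, 0.614, 0.612, -0.348]
wrist_force: [0.3, -0.2, -2.5]
grip_width: 0.0169
time: 6.08
position: [0.3989, 0.3106, 0.3257]
tool_rot: [-0.357, 0.613, 0.613, -0.347]
wrist_force: [0.4, -0.4, -2.0]
grip_width: 0.0169
[0.39889573 0.31056369 0.32565199] [-0.01154965  1.63086938  0.02782399]
```

View pics/v2.png

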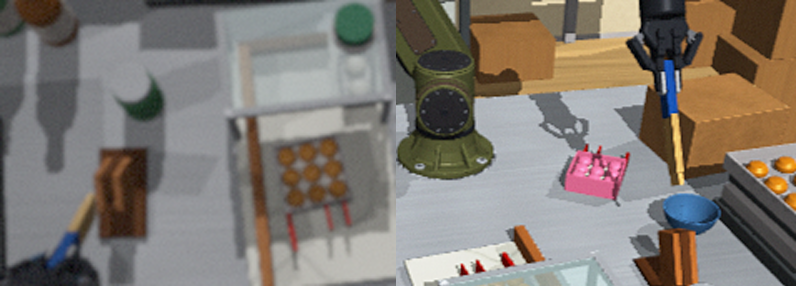

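```bash
python3 - <<'E'
from h import *
im=cv2.imread("pics/t2.png");b,g,r=[im[...,i].astype(int) for i in range(3)]
m=((r-np.maximum(b,g))>35).astype(np.uint8)
# exclude cookies/wood: require g ~ b
m&=((g-b)<25).astype(np.uint8);m[:180]=0;m[225:]=0;m[:,236:][:,40:]=0;m[:,:236]=0
n,l,s,c=cv2.connectedComponentsWithStats(m,connectivity=8)
for i in range(1,n):
    if s[i,4]<5: continue
    ys,xs=np.where(l==i);w=(r-np.maximum(b,g))[ys,xs]
    rows=[(v,np.average(xs[ys==v],weights=w[ys==v])) for v in np.unique(ys)]
    rows=np.array(rows);p=np.polyfit(rows[:,0],rows[:,1],1)
    v0,v1=rows[0,0]-.5,rows[-1,0]+.5
    z=.034 if i==1 and 0 else .05
    print(s[i,4],(v0,np.polyval(p,v0).round(1)),(v1,np.polyval(p,v1).round(1)))
    for z in(.036,.052): print("   ",z,ray("top",np.polyval(p,v0),v0,z).round(4)[:2],ray("top",np.polyval(p,v1),v1,z).round(4)[:2])
# scene red
im=cv2.imread("pics/s2.png");b,g,r=[im[...,i].astype(int) for i in range(3)]
m=(((r-np.maximum(b,g))>60)&((g-b)<25)).astype(np.uint8);m[:205]=0;m[230:]=0;m[:,:235]=0;m[:,290:]=0
n,l,s,c=cv2.connectedComponentsWithStats(m,connectivity=8)
for i in range(1,n): print("scene",s[i],[ray("scene",s[i][0]+s[i][2]/2-.5,s[i][1]-.5,z)[:2].round(4) for z in(.036,.052)])
E
```

```text
18 (np.float64(192.5), np.float64(257.8)) (np.float64(203.5), np.float64(260.1))
    0.036 [ 0.5057 -0.0227] [ 0.4666 -0.0294]
    0.052 [ 0.5029 -0.0229] [ 0.4643 -0.0295]
19 (np.float64(191.5), np.float64(265.9)) (np.float64(201.5), np.float64(268.2))
    0.036 [ 0.5083 -0.0511] [ 0.4728 -0.0578]
    0.052 [ 0.5056 -0.0509] [ 0.4704 -0.0575]
40 (np.float64(196.5), np.float64(240.7)) (np.float64(213.5), np.float64(243.8))
    0.036 [0.4934 0.0374] [0.4333 0.028 ]
    0.052 [0.4908 0.0366] [0.4314 0.0274]
scene [274 211   7   9  43] [array([0.4357, 0.0345]), array([0.4561, 0.0285])]
scene [258 216   6   7  26] [array([ 0.4499, -0.0195]), array([ 0.4699, -0.0244])]
scene [249 218   5   7  21] [array([ 0.4537, -0.0489]), array([ 0.4737, -0.0532])]
```

```bash
cat >> h.py <<'E'
def tip(L=.170): return bot.read_state()["position"]+L*rot().as_matrix()[:,1]
E
python3 - <<'E'
from h import *
R=rot().as_matrix();print("psi",np.degrees(np.arctan2(-R[0,0],R[1,0])),R[:,1].round(3),"turn to 4deg",turn(np.radians(4),1).round(3))
t=tip();print("tip",t.round(4),"scene px",proj("scene",t),"top px",proj("top",t))
im=cv2.imread("pics/s2.png");hs=cv2.cvtColor(im,cv2.COLOR_BGR2HSV);m=((hs[...,0]>12)&(hs[...,0]<28)&(hs[...,1]>80)&(hs[...,2]>90)).astype(np.uint8);m[:110]=0;m[185:]=0;m[:,:365]=0;m[:,392:]=0
for v in range(150,180,3):
    u=np.where(m[v])[0];print(v,u.min() if len(u) else None,u.max() if len(u) else None,end="; ")
E
python3 -m jog '[[1,[0,-0.15,0],[0,0,0.03]],[1,[0,-0.35,0],[0,0,0.06]],[1,[0,-0.55,0],[0,0,0.06]],[1,[0,-0.75,0],[0,0,0.06]],[1,[0,-0.95,0],[0,0,0.06]],[1,[0,-1,0],[0,0,0.06]],[1,[0,-1,0],[0,0,0.06]]]'
```

```text
psi -0.4333336754957936 [ 0.502  0.004 -0.865] turn to 4deg [-0.006  0.002  0.049]
tip [0.4843 0.3107 0.176 ] scene px [377.15439719 169.96076386] top px [152.4155354  194.99222653]
150 377 391; 153 377 391; 156 377 391; 159 378 391; 162 378 382; 165 379 382; 168 379 382; 171 None None; 174 None None; 177 None None; time: 7.05
position: [0.3989, 0.0595, 0.3224]
tool_rot: [-0.34, 0.585, 0.64, -0.365]
wrist_force: [-1.2, 0.7, -0.9]
grip_width: 0.017
```

```bash
python3 -m jog '[[1,[-0.01,-0.15,-0.05],[0,0,0]],[1,[-0.02,-0.3,-0.15],[0,0,0]],[1,[-0.02,-0.426,-0.25],[0,0,0]],[1,[-0.02,-0.426,-0.31],[0,0,0]],[1,[-0.02,-0.426,-0.31],[0,0,0]],[1,[-0.02,-0.426,-0.31],[0,0,0]]]'
python3 - <<'E'
from h import *
R=rot().as_matrix();t=tip();print("psi",np.degrees(np.arctan2(-R[0,0],R[1,0])),R[:,1].round(3),bot.read_state()["position"],"tip",t.round(4),proj("scene",t),proj("top",t))
a=snap("top","pics/t3.png")[150:230,200:300,::-1];b=snap("scene","pics/s3.png")[150:270,200:310,::-1]
cv2.imwrite("pics/v3.png",np.hstack([cv2.resize(a,(400,320),interpolation=cv2.INTER_CUBIC),cv2.resize(b,(400,436),interpolation=cv2.INTER_CUBIC)[:320]]))
E
```

```text
time: 7.8
position: [0.3943, -0.0458, 0.2454]
tool_rot: [-0.34, 0.584, 0.64, -0.365]
wrist_force: [0.2, 0.2, -0.5]
grip_width: 0.0165
psi 4.99505647872361 [ 0.5    0.051 -0.865] [ 0.39425225 -0.04581925  0.24538449] tip [ 0.4792 -0.0371  0.0984] [257.14370771 204.96310681] [262.13064122 197.05858022]
```

View pics/v3.png

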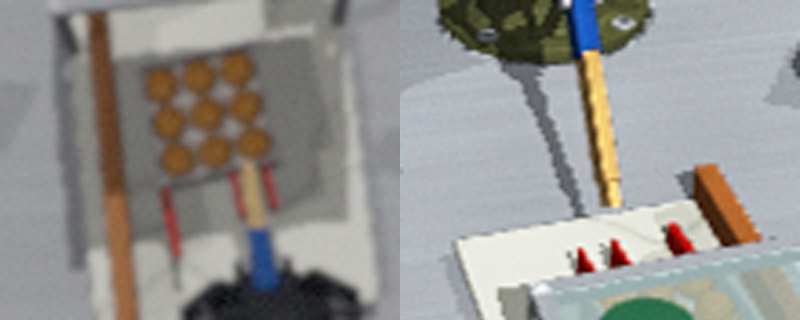

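```bash
python3 -m jog '[[1,[-0.024,-0.028,0],[0,0,0]],[1,[-0.024,-0.028,-0.06],[0,0,0]],[1,[-0.024,-0.028,-0.12],[0,0,0]],[1,[-0.024,-0.028,-0.12],[0,0,0]],[1,[-0.024,-0.028,-0.12],[0,0,0]]]'
python3 - <<'E'
from h import *
t=tip();print(bot.read_state()["position"],"tip",t.round(4),proj("scene",t),proj("top",t))
a=snap("top","pics/t4.png")[180:220,240:280,::-1];b=snap("scene","pics/s4.png")[185:235,235:285,::-1]
cv2.imwrite("pics/v4.png",np.hstack([cv2.resize(a,(400,400),interpolation=cv2.INTER_CUBIC),cv2.resize(b,(400,400),interpolation=cv2.INTER_CUBIC)]))
E
```

```text
time: 8.52
position: [0.3883, -0.053, 0.2158]
tool_rot: [-0.34, 0.584, 0.641, -0.365]
wrist_force: [-0.9, 0.3, -1.0]
grip_width: 0.017
[ 0.38825373 -0.05300912  0.21580916] tip [ 0.4733 -0.0443  0.0689] [254.08951847 212.37601005] [264.30543525 200.05015746]
```

View pics/v4.png

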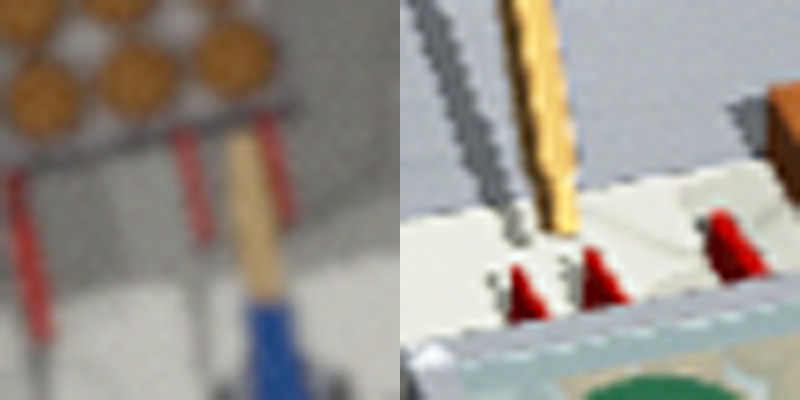

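```bash
python3 -m jog '[[1,[0,0.008,-0.05],[0,0,0]],[1,[0,0.008,-0.1],[0,0,0]],[1,[0,0.008,-0.15],[0,0,0]],[1,[0,0.008,-0.15],[0,0,0]],[1,[0,0.008,-0.15],[0,0,0]]]'
python3 - <<'E'
from h import *
t=tip();s=bot.read_state();print(s["position"],"tip",t.round(4),s["wrist_force"],s["torque"])
a=snap("top","pics/t5.png")[150:230,200:300,::-1];b=snap("scene","pics/s5.png")[185:235,235:285,::-1]
cv2.imwrite("pics/v5.png",np.hstack([cv2.resize(a,(400,320),interpolation=cv2.INTER_CUBIC),cv2.resize(b,(320,320),interpolation=cv2.INTER_CUBIC)]))
E
```

```text
time: 9.25
position: [0.3884, -0.051, 0.1791]
tool_rot: [-0.339, 0.584, 0.641, -0.365]
wrist_force: [1.1, -0.4, -0.4]
grip_width: 0.017
[ 0.38835722 -0.05104193  0.17905889] tip [ 0.4736 -0.0423  0.0322] [ 1.1006923  -0.4245827  -0.42147036] [-0.16703779  1.59179946  0.03404777]
```

View pics/v5.png

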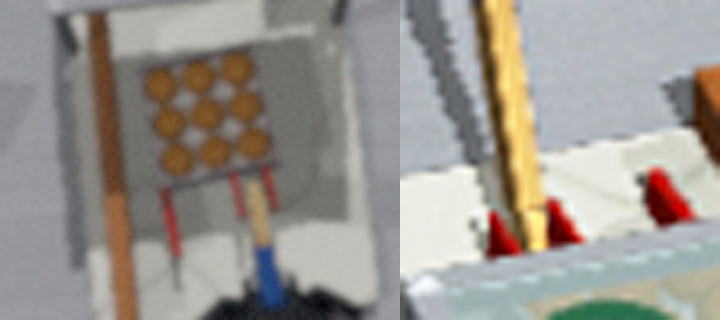

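The tip sits between the two bracket fins (scene crop: tip at (535,250), fins at (500,240) and (560,225)). Now push towards the fence.

```bash
python3 -m jog '[[1,[0,0.015,-0.01],[0,0,0]],[1,[0,0.03,-0.01],[0,0,0]],[1,[0,0.045,-0.01],[0,0,0]],[1,[0,0.06,-0.01],[0,0,0]],[1,[0,0.075,-0.01],[0,0,0]],[1,[0,0.09,-0.01],[0,0,0]],[1,[0,0.1,-0.01],[0,0,0]],[1,[0,0.1,-0.01],[0,0,0]]]'
python3 -m jog '[[1,[0,0.01,0],[0,0,0]],[1,[0,0.02,0],[0,0,0]],[1,[0,0.02,0],[0,0,0]],[1,[0,0.02,0],[0,0,0]]]'
cat > look.py <<'E'
from h import *
t=tip();s=bot.read_state();print(s["time"],"pos",s["position"].round(4),"tip",t.round(4),"F",s["wrist_force"].round(2),"M",s["torque"].round(3))
im=snap("top","pics/tl.png")[:,:,::-1];b,g,r=[im[...,i].astype(int) for i in range(3)]
m=(((r-np.maximum(b,g))>35)&((g-b)<25)).astype(np.uint8);m[:150]=0;m[225:]=0;m[:,:225]=0;m[:,285:]=0
n,l,st,c=cv2.connectedComponentsWithStats(m,connectivity=8)
for i in range(1,n):
    if st[i,4]<6: continue
    ys,xs=np.where(l==i);rows=np.array([(v,xs[ys==v].mean()) for v in np.unique(ys)]);p=np.polyfit(rows[:,0],rows[:,1],1)
    z=.036 if xs.mean()<246 else .052
    a=ray("top",np.polyval(p,rows[0,0]-.5),rows[0,0]-.5,z)[:2];e=ray("top",np.polyval(p,rows[-1,0]+.5),rows[-1,0]+.5,z)[:2]
    print(st[i,4],a.round(4),e.round(4),"yaw",np.degrees(np.arctan2(*(a-e)[::-1])).round(1))
E
python3 look.py
```

```text
time: 10.35
position: [0.3905, -0.0259, 0.1773]
tool_rot: [-0.34, 0.584, 0.641, -0.365]
wrist_force: [0.2, -0.4, -1.6]
grip_width: 0.0165
time: 10.85
position: [0.391, -0.0208, 0.1773]
tool_rot: [-0.34, 0.583, 0.641, -0.365]
wrist_force: [-0.2, -0.6, -0.6]
grip_width: 0.0171
10.85 pos [ 0.391  -0.0208  0.1773] tip [ 0.4759 -0.0119  0.0303] F [-0.19 -0.58 -0.62] M [-0.32   1.748 -0.058]
9 [0.5844 0.0893] [0.5591 0.0875] yaw 4.1
16 [ 0.5035 -0.0036] [ 0.4652 -0.0024] yaw -1.8
21 [ 0.5027 -0.0318] [ 0.4643 -0.0315] yaw -0.5
37 [0.5046 0.0562] [0.4483 0.0587] yaw -2.5
```

```bash
python3 -m jog '[[1,[0,0.01,0],[0,0,0]],[1,[0,0.02,0],[0,0,0]],[1,[0,0.03,0],[0,0,0]],[1,[0,0.03,0],[0,0,0]]]'
python3 look.py
python3 -m jog '[[1,[0,0.006,0],[0,0,0]],[1,[0,0.012,0],[0,0,0]],[1,[0,0.012,0],[0,0,0]]]'
python3 look.py
```

```text
time: 11.4
position: [0.3915, -0.0143, 0.1776]
tool_rot: [-0.34, 0.584, 0.64, -0.366]
wrist_force: [2.4, -5.5, -2.5]
grip_width: 0.0172
11.4 pos [ 0.3915 -0.0143  0.1776] tip [ 0.4764 -0.006   0.0306] F [ 2.35 -5.51 -2.54] M [-2.649  0.635 -1.663]
40 [0.5083 0.0614] [0.4484 0.0645] yaw -3.0
14 [ 5.036e-01 -3.000e-04] [0.4688 0.002 ] yaw -3.9
20 [ 0.5028 -0.0286] [ 0.4679 -0.0276] yaw -1.7
time: 11.82
position: [0.3916, -0.0128, 0.1779]
tool_rot: [-0.339, 0.586, 0.638, -0.366]
wrist_force: [3.4, -7.4, -1.5]
grip_width: 0.0169
11.825 pos [ 0.3916 -0.0128  0.1779] tip [ 0.4766 -0.0052  0.0309] F [ 3.38 -7.37 -1.47] M [-3.241  0.229 -2.09 ]
47 [0.5083 0.0618] [0.445  0.0657] yaw -3.6
19 [0.5037 0.0007] [0.4653 0.0036] yaw -4.3
19 [ 0.5027 -0.0289] [ 0.4679 -0.027 ] yaw -3.3
```

```bash
python3 -m jog '[[1,[0.012,0.001,0],[0,0,0]],[1,[0.024,0.002,0],[0,0,0]],[1,[0.036,0.003,0],[0,0,0]],[1,[0.048,0.004,0],[0,0,0]],[1,[0.06,0.005,0],[0,0,0]],[1,[0.06,0.005,0],[0,0,0]]]'
python3 look.py
python3 -m jog '[[1,[0.012,0.002,0],[0,0,0]],[1,[0.024,0.004,0],[0,0,0]],[1,[0.024,0.004,0],[0,0,0]]]'
python3 look.py
```

```text
time: 12.62
position: [0.4068, -0.0115, 0.1779]
tool_rot: [-0.339, 0.586, 0.638, -0.366]
wrist_force: [0.6, -2.2, -2.2]
grip_width: 0.0166
12.625 pos [ 0.4068 -0.0115  0.1779] tip [ 0.4919 -0.0039  0.0309] F [ 0.62 -2.18 -2.17] M [-1.059  1.457 -0.524]
6 [0.5772 0.0885] [0.5628 0.0895] yaw -3.7
10 [0.5108 0.004 ] [0.4758 0.0049] yaw -1.5
39 [0.5085 0.0667] [0.4484 0.0643] yaw 2.3
13 [ 0.4994 -0.0247] [ 0.4749 -0.0253] yaw 1.3
time: 13.05
position: [0.413, -0.0103, 0.1779]
tool_rot: [-0.339, 0.586, 0.639, -0.366]
wrist_force: [-0.1, -0.9, -1.8]
grip_width: 0.0167
13.05 pos [ 0.413  -0.0103  0.1779] tip [ 0.4981 -0.0026  0.0309] F [-0.14 -0.89 -1.84] M [-0.642  1.56  -0.281]
41 [0.5121 0.0709] [0.4519 0.0637] yaw 6.8
```

```bash
python3 -m jog '[[1,[0,0.006,0],[0,0,0]],[1,[0,0.012,0],[0,0,0]],[1,[0,0.012,0],[0,0,0]]]'
python3 look.py
python3 -m jog '[[1,[0,0.006,0],[0,0,0]],[1,[0,0.012,0],[0,0,0]],[1,[0,0.012,0],[0,0,0]]]'
python3 look.py; python3 - <<'E'
import cv2
a=cv2.imread("pics/tl.png")[140:240,215:285];cv2.imwrite("pics/v6.png",cv2.resize(a,None,fx=6,fy=6,interpolation=cv2.INTER_CUBIC))
E
```

```text
time: 13.48
position: [0.4129, -0.0084, 0.1781]
tool_rot: [-0.338, 0.587, 0.638, -0.367]
wrist_force: [1.1, -6.8, -1.3]
grip_width: 0.0169
13.475 pos [ 0.4129 -0.0084  0.1781] tip [ 0.498  -0.0013  0.0311] F [ 1.06 -6.84 -1.26] M [-3.058  1.014 -1.74 ]
6 [0.5664 0.0877] [0.5556 0.0879] yaw -0.9
45 [0.5158 0.0753] [0.4519 0.0623] yaw 11.5
6 [0.5004 0.0087] [0.4793 0.0039] yaw 12.8
time: 13.9
position: [0.4128, -0.0071, 0.1786]
tool_rot: [-0.337, 0.589, 0.636, -0.368]
wrist_force: [2.5, -9.2, -0.9]
grip_width: 0.0171
13.9 pos [ 0.4128 -0.0071  0.1786] tip [ 0.498  -0.0009  0.0316] F [ 2.49 -9.24 -0.93] M [-3.831  0.664 -2.241]
8 [0.57   0.0904] [0.5483 0.0853] yaw 13.2
45 [0.5122 0.0716] [0.4519 0.0638] yaw 7.4
7 [ 0.5029 -0.0233] [ 0.4819 -0.0236] yaw 0.7
```

View pics/v6.png

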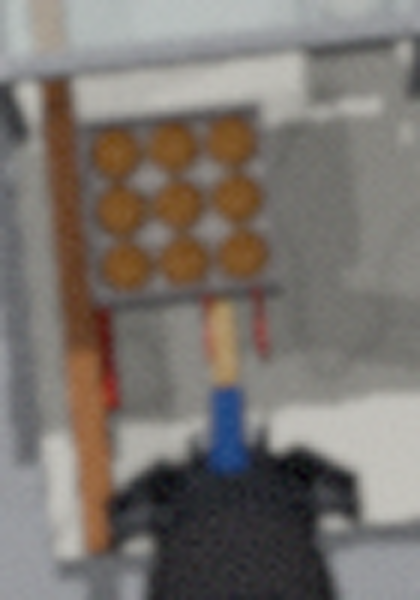

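Top view: the tray lies along the fence with its yellow stick tip between the fins (v6: (222,330)), tray front-left corner ≈(80,125) and shoe (110,340–405) close to the rail. Now feed with side pressure, watching Fy.

```bash
python3 -m jog '[[1,[0.015,0.001,0],[0,0,0]],[1,[0.03,0.002,0],[0,0,0]],[1,[0.045,0.003,0],[0,0,0]],[1,[0.06,0.004,0],[0,0,0]],[1,[0.06,0.004,0],[0,0,0]]]'
python3 look.py
```

```text
time: 14.58
position: [0.4276, -0.0066, 0.1781]
tool_rot: [-0.337, 0.589, 0.635, -0.368]
wrist_force: [-0.7, -3.4, -2.0]
grip_width: 0.0172
14.575 pos [ 0.4276 -0.0066  0.1781] tip [ 0.5126 -0.0007  0.0311] F [-0.66 -3.4  -1.97] M [-2.07   1.962 -1.114]
51 [0.5266 0.0774] [0.466  0.0654] yaw 11.2
```

```bash
python3 -m jog '[[1,[0,0.006,0],[0,0,0]],[1,[0,0.014,0],[0,0,0]],[1,[0,0.014,0],[0,0,0]]]'
python3 look.py; python3 - <<'E'
from h import *
im=cv2.imread("pics/tl.png");K=[]
# cookie + red shoe vs fence: print per-row red extents and fence extents
b,g,r=[im[...,i].astype(int) for i in range(3)]
for v in range(182,212,3):
    print(v,[(int(r[v,u]),int(g[v,u]),int(b[v,u])) for u in range(225,238)])
f=[(231.5,229),(231.0,222),(230.2,212)]
E
```

```text
time: 15.0
position: [0.4272, -0.0048, 0.1783]
tool_rot: [-0.336, 0.59, 0.634, -0.369]
wrist_force: [0.4, -10.4, -0.8]
grip_width: 0.0175
15.0 pos [ 0.4272 -0.0048  0.1783] tip [5.122e-01 4.000e-04 3.120e-02] F [  0.39 -10.4   -0.8 ] M [-4.391  1.32  -2.452]
49 [0.5265 0.0758] [0.466  0.0653] yaw 9.8
182 [(107, 77, 57), (104, 68, 47), (99, 65, 40), (99, 69, 56), (98, 81, 74), (90, 81, 76), (96, 80, 71), (104, 73, 49), (117, 79, 42), (125, 86, 45), (121, 83, 36), (125, 85, 46), (114, 77, 42)]
185 [(106, 78, 59), (102, 69, 42), (99, 68, 44), (102, 68, 46), (95, 77, 64), (104, 94, 90), (105, 99, 97), (101, 97, 99), (98, 91, 88), (94, 86, 81), (100, 90, 86), (100, 90, 86), (99, 89, 90)]
188 [(108, 85, 70), (101, 68, 45), (100, 67, 43), (99, 63, 40), (92, 60, 40), (88, 48, 38), (84, 43, 38), (80, 46, 49), (86, 74, 73), (93, 88, 86), (95, 93, 91), (97, 98, 94), (99, 99, 95)]
191 [(110, 89, 76), (97, 66, 46), (99, 63, 39), (102, 66, 44), (92, 56, 34), (89, 49, 28), (85, 36, 28), (92, 47, 43), (98, 79, 73), (106, 101, 98), (112, 111, 107), (114, 112, 107), (111, 113, 108)]
194 [(119, 105, 96
[... 534 characters left out ...]
, 86), (115, 110, 108), (116, 115, 110), (116, 115, 108)]
203 [(135, 124, 116), (143, 113, 96), (152, 108, 76), (149, 102, 61), (153, 103, 67), (142, 93, 62), (126, 79, 51), (114, 53, 37), (110, 47, 42), (109, 76, 74), (111, 102, 99), (112, 110, 107), (116, 116, 112)]
206 [(140, 131, 123), (148, 120, 102), (151, 108, 82), (153, 104, 69), (152, 101, 63), (150, 102, 64), (142, 95, 64), (122, 95, 76), (103, 91, 84), (107, 106, 101), (105, 104, 102), (108, 107, 104), (110, 108, 104)]
209 [(137, 133, 127), (136, 120, 108), (143, 106, 83), (153, 105, 69), (153, 102, 65), (152, 103, 66), (142, 95, 61), (124, 90, 70), (105, 94, 86), (105, 105, 100), (115, 115, 108), (116, 116, 111), (119, 119, 114)]
```

```bash
python3 -m jog '[[1,[0.015,0.0015,0],[0,0,0]],[1,[0.03,0.003,0],[0,0,0]],[1,[0.045,0.0045,0],[0,0,0]],[1,[0.06,0.006,0],[0,0,0]],[1,[0.06,0.006,0],[0,0,0]]]'
python3 -m jog '[[1,[0.015,0.0015,0],[0,0,0]],[1,[0.03,0.003,0],[0,0,0]],[1,[0.045,0.0045,0],[0,0,0]],[1,[0.06,0.006,0],[0,0,0]],[1,[0.06,0.006,0],[0,0,0]]]'
python3 look.py
```

```text
time: 15.68
position: [0.4419, -0.0041, 0.1783]
tool_rot: [-0.336, 0.591, 0.633, -0.37]
wrist_force: [-1.7, -6.5, -0.4]
grip_width: 0.0168
time: 16.3
position: [0.4568, -0.003, 0.1782]
tool_rot: [-0.336, 0.591, 0.633, -0.37]
wrist_force: [-1.8, -5.2, -0.4]
grip_width: 0.0169
16.3 pos [ 0.4568 -0.003   0.1782] tip [0.5416 0.0016 0.031 ] F [-1.82 -5.21 -0.4 ] M [-2.076  2.075 -1.166]
49 [0.5551 0.0738] [0.491  0.0742] yaw -0.3
```

```bash
python3 -m jog '[[1,[0.01,0.006,0],[0,0,0]],[1,[0.025,0.008,0],[0,0,0]],[1,[0.04,0.009,0],[0,0,0]],[1,[0.055,0.01,0],[0,0,0]],[1,[0.07,0.011,0],[0,0,0]],[1,[0.085,0.012,0],[0,0,0]],[1,[0.1,0.013,0],[0,0,0]],[1,[0.1,0.013,0],[0,0,0]]]'
python3 look.py
python3 -m jog '[[1,[0.01,0.006,0],[0,0,0]],[1,[0.025,0.008,0],[0,0,0]],[1,[0.04,0.009,0],[0,0,0]],[1,[0.055,0.01,0],[0,0,0]],[1,[0.07,0.011,0],[0,0,0]],[1,[0.085,0.012,0],[0,0,0]],[1,[0.1,0.013,0],[0,0,0]],[1,[0.1,0.013,0],[0,0,0]]]'
python3 look.py
```

```text
time: 17.35
position: [0.4815, -0.0004, 0.1783]
tool_rot: [-0.336, 0.592, 0.632, -0.371]
wrist_force: [-2.4, -6.4, -0.2]
grip_width: 0.0166
17.35 pos [ 4.815e-01 -4.000e-04  1.783e-01] tip [0.5663 0.0038 0.031 ] F [-2.37 -6.4  -0.25] M [-2.634  2.211 -1.441]
9 [0.5808 0.0883] [0.552  0.0876] yaw 1.4
52 [0.5804 0.0749] [0.5088 0.0791] yaw -3.4
time: 18.4
position: [0.5062, 0.002, 0.1784]
tool_rot: [-0.336, 0.592, 0.631, -0.372]
wrist_force: [-3.0, -6.3, -0.2]
grip_width: 0.0166
18.4 pos [0.5062 0.002  0.1784] tip [0.5909 0.0059 0.031 ] F [-3.03 -6.33 -0.15] M [-2.753  2.272 -1.547]
51 [0.6059 0.0796] [0.5444 0.0767] yaw 2.7
```

```bash
python3 -m jog '[[1,[0.01,0.006,0],[0,0,0]],[1,[0.025,0.008,0],[0,0,0]],[1,[0.04,0.009,0],[0,0,0]],[1,[0.055,0.01,0],[0,0,0]],[1,[0.07,0.011,0],[0,0,0]],[1,[0.085,0.012,0],[0,0,0]],[1,[0.1,0.013,0],[0,0,0]],[1,[0.1,0.013,0],[0,0,0]]]'
python3 look.py
python3 -m jog '[[1,[0.01,0.005,0],[0,0,0]],[1,[0.02,0.006,0],[0,0,0]],[1,[0.03,0.007,0],[0,0,0]],[1,[0.04,0.008,0],[0,0,0]],[1,[0.05,0.009,0],[0,0,0]],[1,[0.05,0.009,0],[0,0,0]]]'
python3 look.py
```

```text
time: 19.45
position: [0.5309, 0.0044, 0.1785]
tool_rot: [-0.336, 0.593, 0.631, -0.372]
wrist_force: [-2.0, -6.0, 0.4]
grip_width: 0.0166
19.45 pos [0.5309 0.0044 0.1785] tip [0.6155 0.0079 0.031 ] F [-1.98 -6.03  0.4 ] M [-2.743  2.27  -1.545]
56 [0.6278 0.0821] [0.5697 0.079 ] yaw 3.1
time: 20.25
position: [0.543, 0.0057, 0.1785]
tool_rot: [-0.336, 0.593, 0.63, -0.373]
wrist_force: [-3.8, -5.8, 0.6]
grip_width: 0.0166
20.25 pos [0.543  0.0057 0.1785] tip [0.6274 0.0088 0.031 ] F [-3.85 -5.78  0.58] M [-2.81   2.512 -1.508]
54 [0.6424 0.0814] [0.577  0.0825] yaw -1.0
```

```bash
python3 -m jog '[[1,[0.008,0.005,0],[0,0,0]],[1,[0.016,0.006,0],[0,0,0]],[1,[0.024,0.007,0],[0,0,0]],[1,[0.032,0.007,0],[0,0,0]],[1,[0.032,0.007,0],[0,0,0]]]'
python3 -m jog '[[1,[0.006,0.004,0],[0,0,0]],[1,[0.012,0.005,0],[0,0,0]],[1,[0.018,0.005,0],[0,0,0]],[1,[0.018,0.005,0],[0,0,0]]]'
python3 look.py
```

```text
time: 20.92
position: [0.5505, 0.0066, 0.1787]
tool_rot: [-0.335, 0.593, 0.629, -0.374]
wrist_force: [-4.5, -5.6, 1.5]
grip_width: 0.017
time: 21.42
position: [0.5543, 0.007, 0.1789]
tool_rot: [-0.336, 0.594, 0.628, -0.375]
wrist_force: [-8.8, -5.4, 4.1]
grip_width: 0.0168
21.425 pos [0.5543 0.007  0.1789] tip [0.6383 0.0094 0.0312] F [-8.77 -5.35  4.05] M [-2.281  4.107 -1.234]
49 [0.6498 0.0828] [0.5914 0.0809] yaw 1.9
```

```bash
python3 -m jog '[[1,[0.008,0.003,0],[0,0,0]],[1,[0.016,0.004,0],[0,0,0]],[1,[0.016,0.004,0],[0,0,0]],[1,[0.016,0.004,0],[0,0,0]]]'
python3 look.py; python3 - <<'E'
from h import *
t=cv2.imread("pics/tl.png")[90:230,200:300,::];b=snap("scene","pics/s7.png")[200:310,220:360,::-1]
cv2.imwrite("pics/v7.png",np.hstack([cv2.resize(t,(357,500),interpolation=cv2.INTER_CUBIC),cv2.resize(b,(440,346),interpolation=cv2.INTER_CUBIC).__class__((500,440,3),np.uint8)*0+np.vstack([cv2.resize(b,(440,346),interpolation=cv2.INTER_CUBIC),np.zeros((154,440,3),np.uint8)])]))
E
```

```text
time: 21.98
position: [0.557, 0.007, 0.1793]
tool_rot: [-0.336, 0.594, 0.627, -0.376]
wrist_force: [-14.9, -3.9, 8.4]
grip_width: 0.0167
21.975 pos [0.557  0.007  0.1793] tip [0.6407 0.009  0.0313] F [-14.86  -3.94   8.43] M [-1.908  5.625 -1.117]
54 [0.6498 0.0832] [0.5914 0.0812] yaw 1.9
7 [0.534  0.0849] [0.5125 0.0832] yaw 4.7
```

View pics/v7.png

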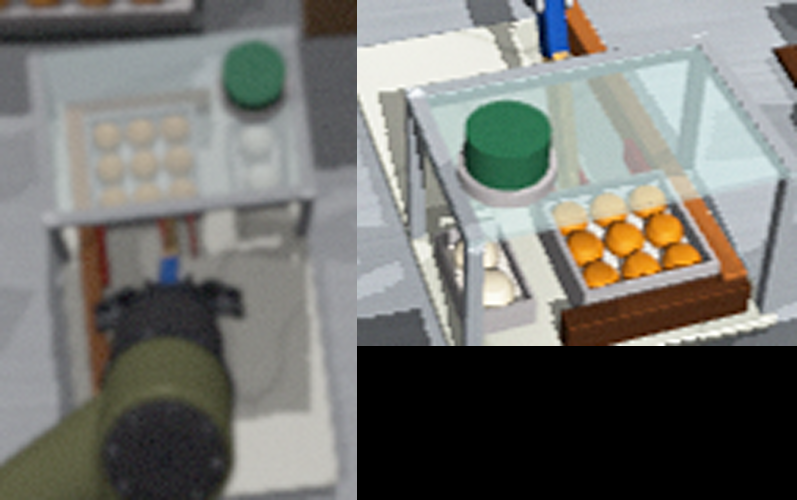

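The tray sits against the dark stop and along the fence (scene crop: front edge (575–715, 300–265) right at the bar, side tray untouched). Now unload and back out.

```bash
python3 -m jog '[[1,[-0.006,-0.012,0],[0,0,0]],[1,[-0.014,-0.026,0],[0,0,0]],[1,[-0.014,-0.026,0],[0,0,0]]]'
python3 look.py
python3 -m jog '[[1,[-0.03,-0.002,0],[0,0,0]],[1,[-0.06,-0.004,0],[0,0,0]],[1,[-0.1,-0.007,0],[0,0,0]],[1,[-0.15,-0.01,0],[0,0,0]],[1,[-0.2,-0.014,0],[0,0,0]],[1,[-0.24,-0.017,0],[0,0,0]],[1,[-0.24,-0.017,0],[0,0,0]]]'
python3 look.py; python3 - <<'E'
from h import *
R=rot().as_matrix();print(R.round(4));G=Ro.from_quat([.61393428,.61218585,-.34824051,-.35642914]);print("turn to grasp",((G*rot().inv()).as_rotvec()/(np.pi/2)).round(4))
print("tray px shoe?",proj("scene",(.762,.03,.03)))
E
```

```text
time: 22.45
position: [0.5538, 0.0009, 0.1799]
tool_rot: [-0.336, 0.594, 0.627, -0.375]
wrist_force: [-1.0, 0.1, -0.6]
grip_width: 0.0171
22.45 pos [0.5538 0.0009 0.1799] tip [0.6378 0.0032 0.032 ] F [-1.04  0.11 -0.64] M [-0.051  1.608 -0.019]
47 [0.6498 0.083 ] [0.5914 0.0794] yaw 3.6
7 [0.5737 0.0913] [0.552  0.0884] yaw 7.8
time: 23.38
position: [0.4934, -0.0031, 0.1803]
tool_rot: [-0.336, 0.594, 0.628, -0.374]
wrist_force: [0.2, -0.3, -0.5]
grip_width: 0.0171
23.375 pos [ 0.4934 -0.0031  0.1803] tip [ 0.5776 -0.0008  0.0326] F [ 0.23 -0.27 -0.52] M [ 2.000e-03  1.503e+00 -1.000e-03]
52 [0.6498 0.0816] [0.5806 0.0834] yaw -1.5
[[-0.069   0.4946 -0.8664]
 [ 0.9973  0.0138 -0.0716]
 [-0.0234 -0.869  -0.4942]]
turn to grasp [ 0.0207 -0.006  -0.049 ]
tray px shoe? [309.31280378 293.12822144]
```

```bash
python3 -m jog '[[1,[-0.05,0,0.2],[0,0,0]],[1,[-0.1,0,0.4],[0.01,-0.003,-0.02]],[1,[-0.2,0.1,0.581],[0.021,-0.006,-0.049]],[1,[-0.3,0.3,0.581],[0.021,-0.006,-0.049]],[1,[-0.378,0.5,0.581],[0.021,-0.006,-0.049]],[1,[-0.378,0.7,0.581],[0.021,-0.006,-0.049]],[1,[-0.378,0.9,0.581],[0.021,-0.006,-0.049]],[1,[-0.378,0.9,0.581],[0.021,-0.006,-0.049]],[1,[-0.378,0.9,0.581],[0.021,-0.006,-0.049]]]'
python3 - <<'E'
from h import *
G=Ro.from_quat([.61393428,.61218585,-.34824051,-.35642914]);print("turn",((G*rot().inv()).as_rotvec()/(np.pi/2)).round(4),"shift",((np.array([.3989,.3106,.3257])-bot.read_state()["position"])/.25).round(4))
E
```

```text
time: 24.55
position: [0.3993, 0.222, 0.3253]
tool_rot: [-0.356, 0.614, 0.612, -0.348]
wrist_force: [0.4, -0.5, -1.2]
grip_width: 0.0172
turn [ 0.0002 -0.0001 -0.0001] shift [-0.0015  0.3544  0.0015]
```

```bash
python3 -m jog '[[1,[0,0.15,0],[0,0,0]],[1,[-0.001,0.3,0.001],[0,0,0]],[1,[-0.0015,0.354,0.0015],[0,0,0]],[1,[-0.0015,0.354,0.0015],[0,0,0]],[1,[-0.0015,0.354,0.0015],[0,0,0]]]'
python3 - <<'E'
from h import *
print(bot.read_state()["position"])
for n,(x0,x1,y0,y1) in {"top":(130,175,175,225),"scene":(350,400,90,180)}.items():
    new=snap(n,f"pics/{n}8.png");old=cv2.imread(f"pics/{n[0]}2.png")[:,:,::-1]
    for nm,im in(("old",old),("new",new)):
        hs=cv2.cvtColor(np.ascontiguousarray(im),cv2.COLOR_RGB2HSV)
        y=((hs[...,0]>14)&(hs[...,0]<30)&(hs[...,1]>70)&(hs[...,2]>120)).astype(np.uint8);y[:y0]=0;y[y1:]=0;y[:,:x0]=0;y[:,x1:]=0
        k,l,s,c=cv2.connectedComponentsWithStats(y);i=1+np.argmax(s[1:,4]);print(n,nm,s[i],c[i].round(2))
    print("diff",np.abs(new.astype(int)-old)[y0:y1,x0:x1].mean().round(2))
E
```

```text
time: 25.18
position: [0.3991, 0.3095, 0.3262]
tool_rot: [-0.357, 0.614, 0.612, -0.348]
wrist_force: [-0.0, 0.2, -1.1]
grip_width: 0.0169
[0.39913784 0.30952369 0.32624691]
top old [142 189  11  16  57] [146.6  196.49]
top new [142 189  12  16  58] [147.26 196.59]
diff 4.09
scene old [ 379   90   21   71 1010] [391.31 123.35]
scene new [ 379   90   21   71 1031] [391.26 123.19]
diff 4.35
```

```bash
python3 -m jog '[[1,[0.02,0.003,-0.06],[0,0,0]],[1,[0.05,0.003,-0.14],[0,0,0]],[1,[0.083,0.003,-0.225],[0,0,0]],[1,[0.083,0.003,-0.225],[0,0,0]],[1,[0.083,0.003,-0.225],[0,0,0]]]'
python3 -m jog '[[1,[0.02,0,-0.035],[0,0,0]],[1,[0.04,0,-0.069],[0,0,0]],[1,[0.06,0,-0.104],[0,0,0]],[1,[0.06,0,-0.104],[0,0,0]]]'
```

```text
time: 25.9
position: [0.42, 0.3102, 0.2708]
tool_rot: [-0.357, 0.614, 0.612, -0.347]
wrist_force: [0.9, -0.4, -0.1]
grip_width: 0.0166
time: 26.4
position: [0.4351, 0.3097, 0.2434]
tool_rot: [-0.357, 0.614, 0.612, -0.348]
wrist_force: [-0.5, -0.6, -1.6]
grip_width: 0.0169
```

```bash
python3 -m jog '[[1,[0.022,0,-0.038],[0,0,0]],[1,[0.044,0.001,-0.076],[0,0,0]],[1,[0.066,0.001,-0.114],[0,0,0]],[1,[0.066,0.001,-0.114],[0,0,0]]]'
python3 -m jog '[[1,[0.02,0,-0.035],[0,0,0]],[1,[0.04,0.001,-0.069],[0,0,0]],[1,[0.058,0.001,-0.1],[0,0,0]],[1,[0.065,0.001,-0.113],[0,0,0]],[1,[0.065,0.001,-0.113],[0,0,0]]]'
```

```text
time: 26.9
position: [0.4518, 0.3094, 0.2136]
tool_rot: [-0.356, 0.615, 0.611, -0.349]
wrist_force: [-0.8, -0.1, -1.2]
grip_width: 0.0168
time: 27.52
position: [0.4684, 0.3097, 0.1855]
tool_rot: [-0.356, 0.615, 0.611, -0.349]
wrist_force: [6.1, 0.9, -0.5]
grip_width: 0.0168
```

```bash
python3 -m jog '[[1,[0.003,0,-0.006],[0,0,0]],[1,[0.005,0,-0.011],[0,0,0]],[1,[0.005,0,-0.011],[0,0,0]]]'
python3 -m jog '[[0.3,[0,0,0],[0,0,0]],[-0.2,[0,0,0],[0,0,0]],[-1,[0,0,0],[0,0,0]],[-1,[0,0,0],[0,0,0]],[-1,[0,0,0],[0,0,0]],[-1,[0,0,0],[0,0,0]],[-1,[0,0,0],[0,0,0]]]'
python3 -m jog '[[-1,[-0.03,0,0.052],[0,0,0]],[-1,[-0.07,0,0.121],[0,0,0]],[-1,[-0.12,0,0.208],[0,0,0]],[-1,[-0.2,0,0.346],[0,0,0]],[-1,[-0.28,0,0.485],[0,0,0]],[-1,[-0.3,-0.2,0.6],[0,0,0]],[-1,[-0.3,-0.4,0.6],[0,0,0]],[-1,[-0.3,-0.4,0.6],[0,0,0]],[-1,[-0.3,-0.4,0.6],[0,0,0]]]'
python3 look.py; python3 - <<'E'
from h import *
t=snap("top","pics/t9.png")[100:230,130:290,::-1];b=snap("scene","pics/s9.png")[140:330,210:410,::-1]
cv2.imwrite("pics/v9.png",np.hstack([cv2.resize(t,(400,325),interpolation=cv2.INTER_CUBIC),cv2.resize(b,(342,325),interpolation=cv2.INTER_CUBIC)]))
o=cv2.imread("pics/scene0.png")[:,:,::-1];n=cv2.imread("pics/s9.png")[:,:,::-1]
for nm,im in(("old",o),("new",n)):
    hs=cv2.cvtColor(np.ascontiguousarray(im),cv2.COLOR_RGB2HSV);m=((hs[...,0]>105)&(hs[...,0]<125)&(hs[...,1]>150));ys,xs=np.where(m[140:200,365:382]);print(nm,len(ys),ys.min()+140,xs.mean()+365,ys.mean()+140)
E
```

```text
time: 27.9
position: [0.4699, 0.31, 0.1835]
tool_rot: [-0.356, 0.615, 0.611, -0.348]
wrist_force: [2.3, 0.1, 3.1]
grip_width: 0.017
time: 28.78
position: [0.4699, 0.31, 0.1835]
tool_rot: [-0.356, 0.615, 0.611, -0.348]
wrist_force: [0.3, -0.2, 0.1]
grip_width: 0.0858
time: 29.9
position: [0.3947, 0.21, 0.3341]
tool_rot: [-0.357, 0.615, 0.612, -0.348]
wrist_force: [-0.3, -0.3, -0.4]
grip_width: 0.0856
29.9 pos [0.3947 0.21   0.3341] tip [0.4804 0.2104 0.1873] F [-0.33 -0.35 -0.45] M [0.058 1.411 0.018]
48 [0.6498 0.0818] [0.5914 0.0817] yaw 0.1
old 291 153 374.2302405498282 168.8659793814433
new 295 152 375.1322033898305 168.76949152542372
```

View pics/v9.png

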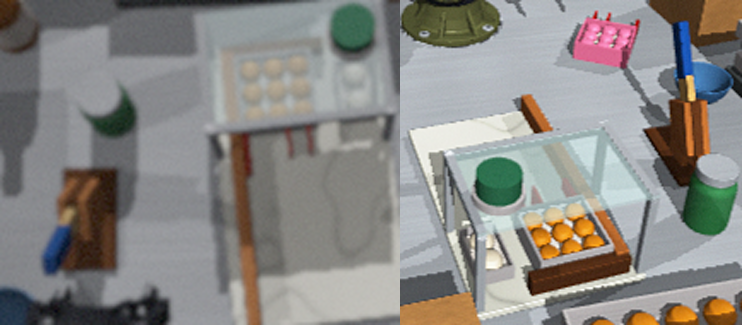

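The stick is back in its holder (handle at (683,50) in the scene crop, within 1 px of where it started). The tray is home against the stop and the fence, and the arm is clear. Handing in.

```bash
python3 -c "
from plant import bot
print(bot.sign_off())"
```

```text
the job is handed in; nothing more can be done
None
```

The job is done and handed in at about 30 s of robot time; the hand-in gave no verdict.

I took the stick from the holder with the gripper in line with the slot and lowered its tip between the red bracket fins. I pressed the tray flat on the fence, then fed it to the stop with about 5 to 6 N of side pressure. After that I backed out without dragging the tray, put the stick back in the slot to the pose I had gripped it at, let go and moved clear.

**Last checks:**
- **Tray:** pushing against the stop raised the force to 15 N. The last pictures show it against the stop and along the fence, and it did not shift when the stick came out.
- **Stick:** the handle is within 1 px of its starting place in the scene view. My gripper pose at release was 0.2 mm from where I first gripped it.
- **Bystanders:** those in the last crops (side tray, jar, bowl) look unmoved. I did not measure any of them or check the sugar tin, mould, tongs or tea glass after the start.

**Weak or disagreeing checks:**
- The two cameras disagreed by about 4 mm on where the bracket was.
- The tray's yaw from the red shoe was noisy while it was against the fence, reading from about -3° to 13°. I judged flatness by side force, by the shoe sitting right along the rail in the picture and by eye.
- Pressing sideways alone first left the tray turned about 7° off the fence. A short forward push in front of the hood turned it flat.

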